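# Slide the cell flange home on its spigot and cap it

### The job

Assemble the test cell on the grey bed: push the wide flanged part along the deck, keeping it down on the deck and never lifting it, until it drops flat over the bed's centring spigot. Then pick up the loose end cap and lower it gently, recess down, onto the spigot on top of that part until it sits flush; do not drop it. Leave the jar, the timer and the petri dish where they are.

Things in the scene. Friction and masses are not known exactly. Their poses are not given: they have to be found in the camera images.
- bed: Fixed grey bed, base 214 x 124 x 10 mm (x -151 to +63, y +-62 mm). Origin: on the worktop under the centre of its spigot; +x = the way a part is pushed home, z up. Plastic deck on it, top z = 18 mm, x -151 to -41.3 mm. Dark side rails along x: inner faces y = +-41 mm, 13 mm thick, tops z = 26 mm, x -150 to +54 mm.
- bed_seat (a point): Bed x = y = 0, z = 10 mm: floor centre at the foot of the spigot, axes as the bed's; the wide part is home with its underside centre here. Steel spigot: 40 mm diameter, 2.5 mm chamfer, up to z = 18 mm, level with the deck. Floor at z = 10 mm from the deck's edge on.
- bed_stop (a point): Middle of the end stop's face, bed x = +40.8 mm, y = 0, z = 26 mm (its top). A part pushed against it stands over the spigot.
- adapter: Wide aluminium part, 0.4 kg, flange down on the deck between the rails, 70-100 mm short of the spigot. Origin: underside centre. Flange 80 mm diameter, z 0-10 mm; hub 60 mm, z 10-24; top spigot 40 mm (2.5 mm chamfer), z 24-32. Underside recess 43 mm diameter, 10 deep. Slides level over deck and spigot, drops 8 mm when against the end stop; if it hangs up, a light push down on top helps.
- adapter_shoulder (a point): Centre of the wide part's shoulder at the foot of its top spigot (24 mm above its underside); the underside centre of the end cap comes here.
- cap: End cap of bare aluminium, 0.25 kg, standing flange down on the worktop, left or right of the bed. Origin: underside centre, z up. Flange 72 mm diameter, z 0-10 mm; hub to grasp 46 mm diameter, z 10-38 (thin dark ring at 32); nipple 12 mm diameter to z = 50. Underside recess 43 mm diameter, 10 deep. Its turn about z does not matter.
- white_jar: White screw-capped jar, 68 mm diameter, 85 mm tall, loose, on the other side of the bed from the end cap. Origin: centre of its underside. Bystander.
- timer: White digital timer lying flat, 66 x 62 x 18 mm, loose, to the right beyond the work. Origin: centre of its underside. Bystander.
- petri: Shut petri dish, 60 mm diameter, 13 mm high, loose, to the left beyond the work. Origin: centre of its underside. Bystander.
Not all that is in view belongs to the job. Leave any blue or orange look-alike of the adapter alone.

How it is judged:
On the way:
1. the wide flanged part lies flat and home over the bed's spigot, the end cap not yet on it (horizontal distance between adapter and bed_seat below 0.003 m and z of adapter in the frame of bed_seat below 0.002 m and angle between adapter's own z axis and vertical below 0.03 rad and horizontal distance between cap and adapter above 0.05 m), for 0.2 s.
At the end, for the whole second after the job is handed in: Wide part over the bed spigot (3 mm, underside within 2 mm of the floor, level to 0.03 rad); end cap recess down over the top spigot (3.5 mm, within 2 mm of the shoulder, square to 0.03 rad, upright to 0.05 rad); both at rest (under 10 mm/s) (horizontal distance between adapter and bed_seat below 0.003 m and z of adapter in the frame of bed_seat below 0.002 m and angle between adapter's own z axis and vertical below 0.03 rad and horizontal distance between cap and adapter_shoulder below 0.0035 m and z of cap in the frame of adapter_shoulder between -0.003 and 0.002 m and angle between the z axis of cap and the z axis of adapter, either way round below 0.03 rad and angle between cap's own z axis and vertical below 0.05 rad and linear speed of each of adapter, cap below 0.01 m/s); the robot touches nothing.
It fails at once if the wide part is lifted more than 10 mm off the deck (z of adapter in the frame of bed_seat above 0.018 m).
It fails at once if the end cap is dropped or slammed onto the wide part (faster than 0.5 m/s over its spigot) (horizontal distance between cap and adapter below 0.02 m and linear speed of cap above 0.5 m/s).
It fails at once if the jar is shifted more than 20 mm (distance of white_jar from where it was at the start of the episode above 0.02 m).
It fails at once if the timer is shifted more than 20 mm (distance of timer from where it was at the start of the episode above 0.02 m).
It fails at once if the petri dish is shifted more than 20 mm (distance of petri from where it was at the start of the episode above 0.02 m).
It also fails if it takes over 50 s, if anything falls off the work surface, if the arm or the gripper's body presses on something with over 40 N, if the wrist force passes 120 N, or if a joint passes its speed limit or range.

### The arm

A 6-joint arm with a two-finger parallel gripper is mounted at the origin on a cart in front of the work surface, level with it; the furniture and walls round the work are solid. World frame = base frame: x ahead of the robot, y to its left, z up, the work surface at z = 0. Lengths are in m, angles in rad, forces in N, time in s.
With the tool pointing down it reaches from about 0.3 to 0.775 m from the base axis. Payload 14.6 kg.
Tool frame: the origin (TCP) lies at the very end of the fingers, on their centre line; the grasp point (between the pads) lies 19 mm behind it; z points along the fingers, y is the direction in which the jaws open and shut (so a half turn about z gives the same grasp; the last joint's range is limited). The gripper opens to 94 mm and grips with 3 to 60 N. Pads are 16 mm wide; open, the fingers measure 119 mm over their backs; the gripper's body (75 mm by 177 mm) begins 78 mm behind the grasp point.
Start: joints at [1.229, 0.3, 1.521, -0, 1.321, -0.067], TCP at [0.149, 0.529, 0.205] pointing down, gripper open.
Joint ranges: [-3.03, 3.03], [-0.79, 2.21], [0.23, 2.52], [-1.04, 4.18], [0, 3.07], [-2.55, 2.55]. Speed limits (rad/s): [2.22, 2.22, 2.57, 3.14, 3.14, 3.14].

### API

Orientations are given as [roll, pitch, yaw] about the fixed x, y, z axes, in that order (R = Rz(yaw) Ry(pitch) Rx(roll)).
In Python, from station import status, camera, ctrl gives the robot as it stands. The module is installed in compiled form; this text tells all that it offers.
- The arm moves only by the shell command python3 -m jog 'ROWS' [FORCE]. ROWS is JSON, a list of rows, each a list of 7 numbers: the shift along the tool's x, y, z each as a share of 1000 mm, from -1 to 1, then the turn, a rotation vector about the tool's x, y, z each as a share of pi/2 rad, from -1 to 1, then the opening, from -1 (shut) to 1 (fully open), so that 0 is half open. A call has 1 to 20 rows; each row is the pose to reach, as a shift and turn from the pose measured when the call began, along the tool's axes at that moment; what a row does not reach only later rows make up. A row lasts 1/10 s, in which the tool goes at most 50 mm and 8.59 degrees, less where a joint would pass 70% of its speed; a pose out of reach is approached as far as the arm can. A call with a number of a shift or a turn outside -1 to 1 is refused whole. A call with a gripper value outside its range is refused whole. The fingers move at their own pace and stop on an object; FORCE is the grip in N (left out, the last holds). Time passes only in rows, so rows that repeat a pose let the fingers close. It gives the time, the measured TCP pose, the force and the opening at its end, in the units of the state.
- status.get_obs(): the state, without advancing time (a new reading comes with each control period).
- camera(name): name is "side" or "top" or "wrist"; returns a dict with "image" (420x560x3 uint8, red, green, blue), "fx", "fy", "cx", "cy" (pixels), "world_from_camera" (4x4, takes a point from camera to world coordinates). Camera axes: x right, y down, z forward; pixel columns grow to the right and rows downward; lengths in m; the calibration is good to about 2 mm. A picture is of the moment at which its call begins. There is no depth.
- ctrl.hand_in(): hands the job in, once; it reports no verdict.
The state is a dict: "time_s": time; "qpos": joint angles; "joint_vel": joint speeds; "tau": joint torques, N m; "ee_pos": TCP position; "eef_rot": TCP orientation; "force": force on the tool from outside, world axes, zero at the start; "moment": the same for the moment, N m; "grip_width": finger opening in m.
Only numpy, scipy, OpenCV 4.12 (cv2) and the standard library are available. Lean on these libraries where they do the work, as an engineer would, in place of code of your own. Each camera call takes 0.05 s, during which the arm holds its last target.

## Working session

There is one attempt and no reset: what is moved stays moved. The work goes in short steps, Python scripts to look and compute and a shell command to move; the robot and the scene stay as the last step left them, time stands still between calls to the robot, and variables do not carry over. Pictures are saved under pics/ and viewed, and the job is handed in when it is done.

```bash
mkdir -p pics; python3 - <<'E'
from station import status,camera
import cv2,numpy as np
o=status.get_obs()
for k in o: print(k,np.round(o[k],4) )
for n in("top","side","wrist"):
    c=camera(n); cv2.imwrite(f"pics/{n}0.png",c["image"][:,:,::-1]); print(n,c["fx"],c["cx"],c["cy"],np.round(c["world_from_camera"],4).tolist())
E
```

```text
time_s 0.0
qpos [ 1.2294  0.3005  1.5216 -0.      1.3207 -0.0666]
joint_vel [-0.0001 -0.0004  0.0007 -0.0006 -0.0008  0.0023]
tau [ 2.00000e-04 -5.31806e+01 -3.52742e+01  7.09000e-02  2.43000e-02
 -1.00000e-04]
ee_pos [0.1492 0.5291 0.2049]
eef_rot [-3.1405e+00 -1.0000e-04  2.8667e+00]
force [ 0.1742 -0.1902 -1.1063]
moment [-0.004  -0.0369 -0.0553]
grip_width 0.0941
top 506.0963597643458 282.6980016989294 210.17326203662552 [[0.0018, -0.9935, 0.1138, 0.4021], [-1.0, -0.0023, -0.0043, 0.0037], [0.0045, -0.1138, -0.9935, 1.3484], [0.0, 0.0, 0.0, 1.0]]
side 446.38774103271703 285.8376909461941 203.70004551696567 [[-0.9971, -0.0419, 0.0643, 0.4894], [-0.0752, 0.3675, -0.927, 1.0657], [0.0152, -0.9291, -0.3696, 0.5029], [0.0, 0.0, 0.0, 1.0]]
wrist 353.80999067983635 274.2489953395092 209.50083221212554 [[0.2713, 0.9264, 0.2611, 0.0732], [0.9625, -0.2607, -0.0749, 0.5505], [-0.0013, 0.2717, -0.9624, 0.385], [0.0, 0.0, 0.0, 1.0]]
```

View pics/top0.png

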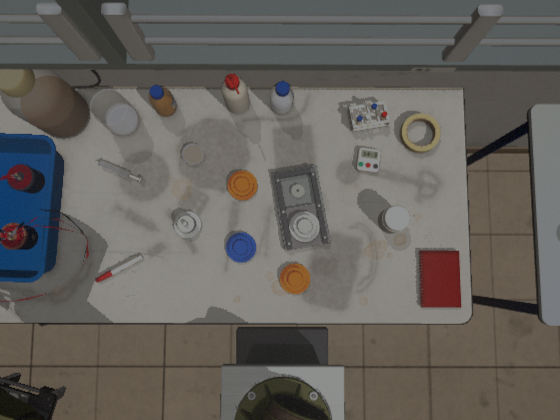

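View pics/side0.png

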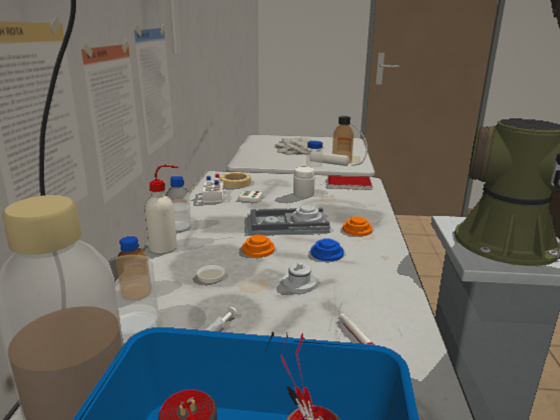

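View pics/wrist0.png

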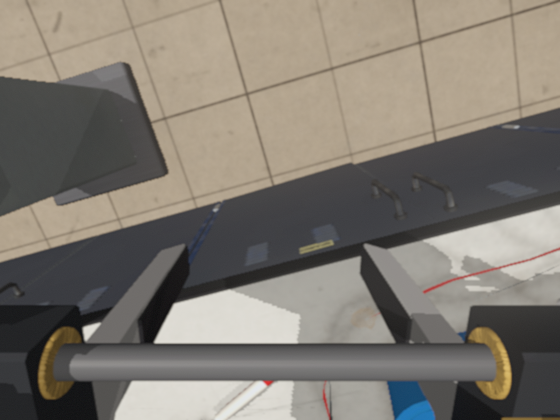

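The top view shows the bed around (298,208) with the adapter at (304,227), the cap at (187,224), the jar at (396,219), the timer at (369,160) and the petri dish at (193,154). The blue and orange parts are decoys. I'll zoom in next.

```bash
python3 - <<'E'
import cv2
i=cv2.imread("pics/top0.png")
a=cv2.resize(i[155:260,260:340],None,fx=6,fy=6,interpolation=cv2.INTER_CUBIC)[:600]
cv2.imwrite("pics/bedz.png",a)
cv2.imwrite("pics/capz.png",cv2.resize(i[195:255,150:230],None,fx=8,fy=8,interpolation=cv2.INTER_CUBIC))
s=cv2.imread("pics/side0.png")
cv2.imwrite("pics/sidez.png",cv2.resize(s[190:300,240:350],None,fx=5,fy=5,interpolation=cv2.INTER_CUBIC))
E
```

```text
(no output)
```

View pics/bedz.png

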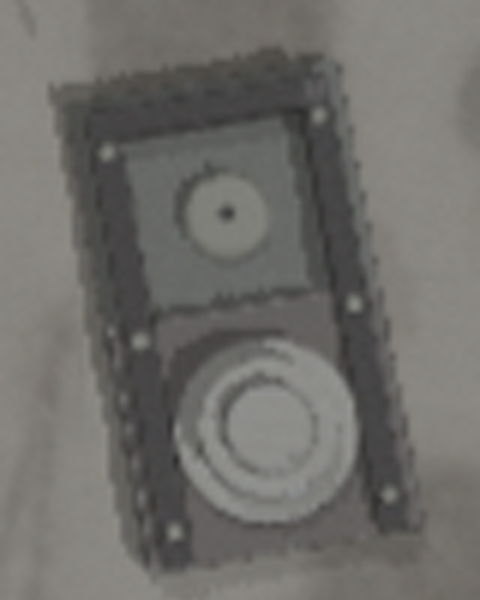

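View pics/capz.png

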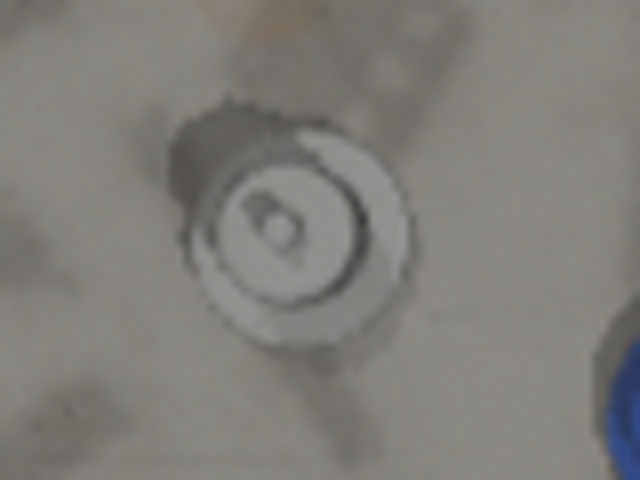

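View pics/sidez.png

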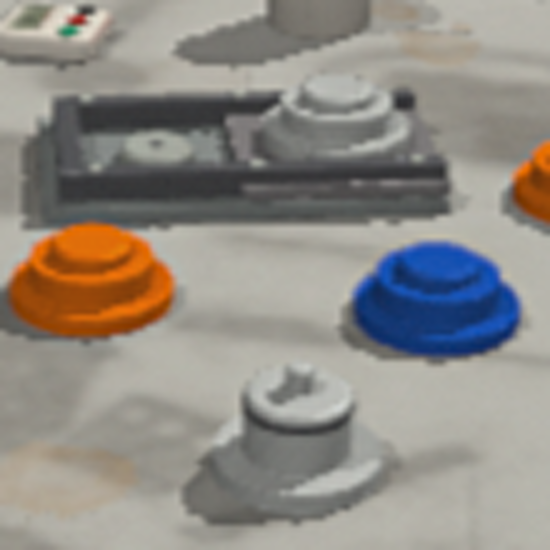

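Zoomed crops: the spigot is at (227,213)/6 and the adapter's top spigot at (268,425)/6. The rail screws give the direction. The cap's hub top is at about (287,235)/8, and it stands upright. Now I'll measure positions.

```bash
cat > h.py <<'E'
import numpy as np
from station import status,camera
from scipy.spatial.transform import Rotation as R
def ray(c,uv,z):
    T=np.array(c["world_from_camera"]);d=T[:3,:3]@[(uv[0]-c["cx"])/c["fx"],(uv[1]-c["cy"])/c["fy"],1]
    o=T[:3,3];return o+d*(z-o[2])/d[2]
def rel(target,yaw=None):
    o=status.get_obs();Rm=R.from_euler('xyz',o["eef_rot"])
    print("shift rows/1000mm",np.round(Rm.inv().apply(np.array(target)-o["ee_pos"]),4))
    if yaw is not None:
        print("turn share",np.round((Rm.inv()*R.from_euler('xyz',[np.pi,0,yaw])).as_rotvec()/(np.pi/2),4))
E
python3 - <<'E'
from h import *
import cv2
c=camera("top")
f=lambda u,v,k,x0,y0:((u+.5)/k-.5+x0,(v+.5)/k-.5+y0)
b=lambda u,v,z:ray(c,f(u,v,6,260,155),z)
sp=b(227,213,.018);ad=b(269,427,.05);print("spigot",sp,"adapter top",ad)
print("flange",b(267,430,.028))
S=[b(*p,.026) for p in [(108,152),(140,341),(175,531),(318,116),(354,302),(390,494)]]
for s in S: print(np.round(s,4))
for i,j in((0,2),(3,5)):
    d=S[i]-S[j];print("dir",np.arctan2(d[1],d[0]),np.hypot(*d[:2]))
m=np.mean(S,0);print("mid rails",m)
print("deck edge",b(158,308,.018),b(322,288,.018))
print("corners",b(52,88,.026),b(330,55,.026),b(142,570,.026),b(420,530,.026))
k=lambda u,v,z:ray(c,f(u,v,8,150,195),z)
print("cap hub",k(287,235,.038),"flange",k(300,237,.01),"nip",k(281,229,.05))
# hub mask
i=c["image"]
s=camera("side")
g=lambda u,v,z:ray(s,f(u,v,5,240,190),z)
print("side: cap hub",g(298,396,.038),"adapter top",g(342,91,.05),"spigot",g(158,147,.018))
E
```

```text
spigot [ 0.60841758 -0.04102114  0.018     ] adapter top [ 0.51068068 -0.05782104  0.05      ]
flange [ 0.51120576 -0.05798699  0.028     ]
[0.6343 0.0117 0.026 ]
[ 0.5504 -0.0025  0.026 ]
[ 0.4672 -0.0179  0.026 ]
[ 0.6506 -0.0811  0.026 ]
[ 0.5678 -0.0965  0.026 ]
[ 0.4835 -0.1116  0.026 ]
dir 0.1755982036046462 0.16966788903338736
dir 0.180873879799048 0.16989843756409548
mid rails [ 0.55896675 -0.04963886  0.026     ]
deck edge [ 0.56593921 -0.01049317  0.018     ] [ 0.57501152 -0.08295305  0.018     ]
corners [0.66289991 0.03658905 0.026     ] [ 0.67808347 -0.0865089   0.026     ] [ 0.45025318 -0.00357642  0.026     ] [ 0.46785814 -0.12456085  0.026     ]
cap hub [0.51573965 0.2505062  0.038     ] flange [0.51751166 0.25145955 0.01      ] nip [0.51663087 0.25021956 0.05      ]
side: cap hub [0.51548958 0.25891684 0.038     ] adapter top [ 0.50667572 -0.04735741  0.05      ] spigot [ 0.60467    -0.03456767  0.018     ]
```

```bash
python3 - <<'E'
from h import *
rel([.44,-.071,.18],-2.963)
E
```

```text
shift rows/1000mm [-0.4428 -0.4988  0.0254]
turn share [-3.000e-04 -1.000e-04 -2.886e-01]
```

```bash
python3 -m jog '[[-0.443,-0.499,0.025,0,0,-0.289,-0.15],[-0.443,-0.499,0.025,0,0,-0.289,-0.15],[-0.443,-0.499,0.025,0,0,-0.289,-0.15],[-0.443,-0.499,0.025,0,0,-0.289,-0.15],[-0.443,-0.499,0.025,0,0,-0.289,-0.15],[-0.443,-0.499,0.025,0,0,-0.289,-0.15],[-0.443,-0.499,0.025,0,0,-0.289,-0.15],[-0.443,-0.499,0.025,0,0,-0.289,-0.15],[-0.443,-0.499,0.025,0,0,-0.289,-0.15],[-0.443,-0.499,0.025,0,0,-0.289,-0.15],[-0.443,-0.499,0.025,0,0,-0.289,-0.15],[-0.443,-0.499,0.025,0,0,-0.289,-0.15],[-0.443,-0.499,0.025,0,0,-0.289,-0.15],[-0.443,-0.499,0.025,0,0,-0.289,-0.15],[-0.443,-0.499,0.025,0,0,-0.289,-0.15],[-0.443,-0.499,0.025,0,0,-0.289,-0.15],[-0.443,-0.499,0.025,0,0,-0.289,-0.15]]' 10
python3 - <<'E'
from h import *
import cv2
c=camera("wrist");cv2.imwrite("pics/w1.png",c["image"][:,:,::-1])
np.savez("w1.npz",**{k:c[k] for k in c});rel([.44,-.071,.18],-2.963)
E
```

```text
time_s: 1.95
ee_pos: [0.4399, -0.0705, 0.1805]
eef_rot: [-3.141, -0.0, -2.962]
force: [0.2, 0.7, 0.6]
grip_width: 0.0401
shift rows/1000mm [ 0.0001 -0.0007  0.0006]
turn share [-0.0003 -0.      0.0012]
```

View pics/w1.png

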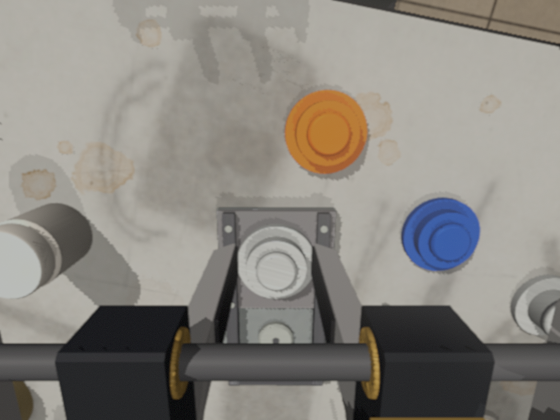

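The wrist view has the robot side at the top. The adapter's top spigot is at about (277,268), the bed spigot at about (276,333), and the rails are parallel to the image columns, so the bed yaw agrees.

```bash
python3 - <<'E'
from h import *
import cv2
c=dict(np.load("w1.npz"))
i=c["image"][:,:,::-1]
cv2.imwrite("pics/w1z.png",cv2.resize(i[195:345,200:350],None,fx=4,fy=4,interpolation=cv2.INTER_CUBIC))
for n,uv,z in(("spig",(276,333),.018),("adtop",(277,268.5),.05),("flange",(276,262),.028),("scrL",(228,230),.026),("scrR",(324,230),.026),("jar",(15,260),.085)):print(n,np.round(ray(c,uv,z),4))
E
```

```text
spig [ 0.5977 -0.0402  0.018 ]
adtop [ 0.5056 -0.0563  0.05  ]
flange [ 0.5088 -0.0566  0.028 ]
scrL [ 0.4842 -0.1098  0.026 ]
scrR [ 0.467  -0.0155  0.026 ]
jar [ 0.5213 -0.2784  0.085 ]
```

View pics/w1z.png

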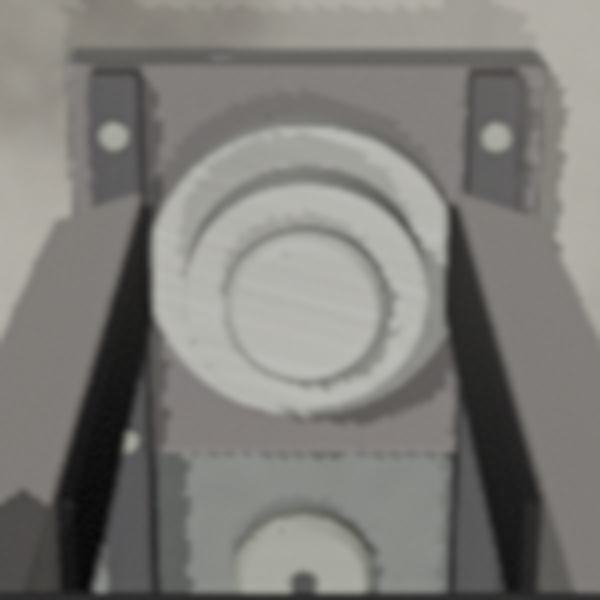

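```bash
python3 -m jog '[[-0.01,0,0.05,0,0,0,-0.15],[-0.01,0,0.1,0,0,0,-0.15],[-0.01,0,0.135,0,0,0,-0.15],[-0.01,0,0.15,0,0,0,-0.15],[-0.01,0,0.1585,0,0,0,-0.15],[-0.01,0,0.1585,0,0,0,-0.15],[-0.01,0,0.1585,0,0,0,-0.15]]'
python3 - <<'E'
from h import *
import cv2
c=camera("wrist");cv2.imwrite("pics/w2.png",c["image"][:,:,::-1])
c=camera("side");cv2.imwrite("pics/s2.png",cv2.resize(c["image"][170:260,220:360,::-1],None,fx=5,fy=5))
E
```

```text
time_s: 2.7
ee_pos: [0.4504, -0.0685, 0.0231]
eef_rot: [-3.141, 0.001, -2.961]
force: [-0.3, 1.0, -0.4]
grip_width: 0.0398
```

View pics/w2.png

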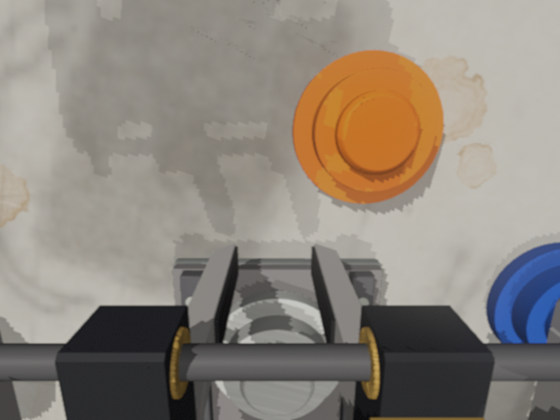

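View pics/s2.png

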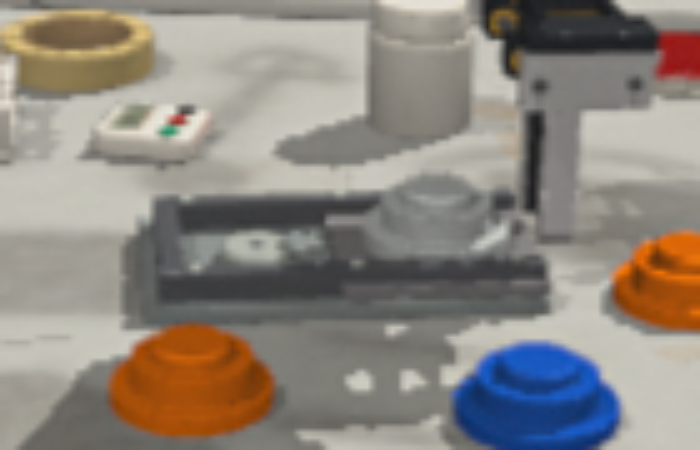

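```bash
python3 -m jog '[[-0.01,0,0.001,0,0,0,-0.15],[-0.02,0,0.001,0,0,0,-0.15],[-0.03,0,0.001,0,0,0,-0.15],[-0.04,0,0.001,0,0,0,-0.15],[-0.05,0,0.001,0,0,0,-0.15],[-0.06,0,0.001,0,0,0,-0.15],[-0.07,0,0.001,0,0,0,-0.15],[-0.08,0,0.001,0,0,0,-0.15],[-0.09,0,0.001,0,0,0,-0.15],[-0.1,0,0.001,0,0,0,-0.15],[-0.105,0,0.001,0,0,0,-0.15],[-0.105,0,0.001,0,0,0,-0.15]]'
python3 - <<'E'
from h import *
import cv2
c=camera("side");cv2.imwrite("pics/s3.png",cv2.resize(c["image"][170:260,220:360,::-1],None,fx=5,fy=5))
c=camera("top");cv2.imwrite("pics/t3.png",cv2.resize(c["image"][155:255,260:340,::-1],None,fx=6,fy=6))
E
```

```text
time_s: 4.0
ee_pos: [0.5545, -0.0497, 0.0223]
eef_rot: [-3.14, 0.003, -2.961]
force: [0.4, -0.4, 0.0]
grip_width: 0.0396
```

View pics/s3.png

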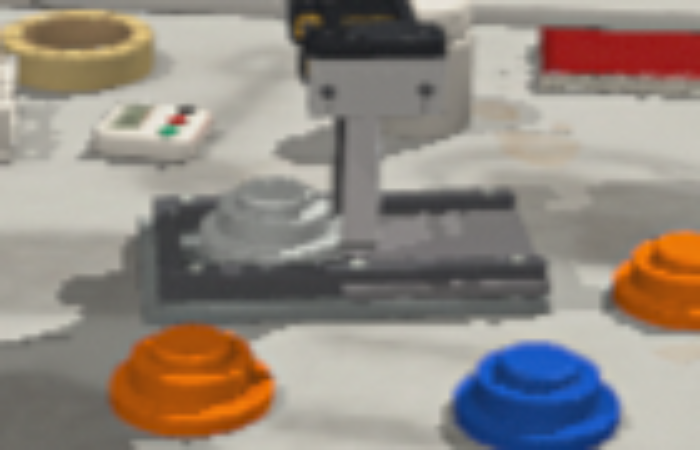

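View pics/t3.png

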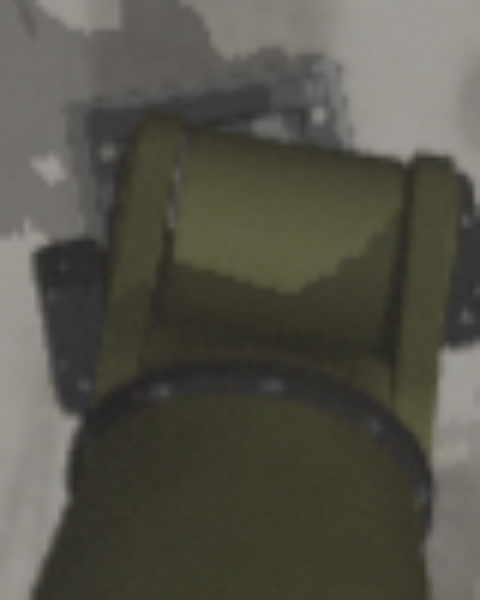

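The side view shows the adapter pushed ahead of the finger, with its top at (270,190) and still up on the deck, about 10 mm short. I'll continue slowly.

```bash
python3 -m jog '[[-0.003,0,0.0003,0,0,0,-0.15],[-0.006,0,0.0003,0,0,0,-0.15],[-0.008,0,0.0003,0,0,0,-0.15],[-0.009,0,0.0003,0,0,0,-0.15],[-0.009,0,0.0003,0,0,0,-0.15]]'
python3 -m jog '[[-0.0015,0,0,0,0,0,-0.15],[-0.0015,0,0,0,0,0,-0.15]]'
python3 -m jog '[[-0.0015,0,0,0,0,0,-0.15],[-0.0015,0,0,0,0,0,-0.15]]'
python3 - <<'E'
from h import *
import cv2
c=camera("side");cv2.imwrite("pics/s4.png",cv2.resize(c["image"][170:260,220:360,::-1],None,fx=5,fy=5))
c=camera("wrist");cv2.imwrite("pics/w4.png",c["image"][:,:,::-1])
E
```

```text
time_s: 4.6
ee_pos: [0.5631, -0.0482, 0.0221]
eef_rot: [-3.14, 0.003, -2.961]
force: [-0.3, -0.4, 0.1]
grip_width: 0.0401
time_s: 4.8
ee_pos: [0.5648, -0.0479, 0.0221]
eef_rot: [-3.14, 0.003, -2.961]
force: [-0.0, 0.3, -0.5]
grip_width: 0.0399
time_s: 5.0
ee_pos: [0.5664, -0.0476, 0.0222]
eef_rot: [-3.14, 0.004, -2.961]
force: [0.3, -0.8, -0.8]
grip_width: 0.0401
```

View pics/s4.png

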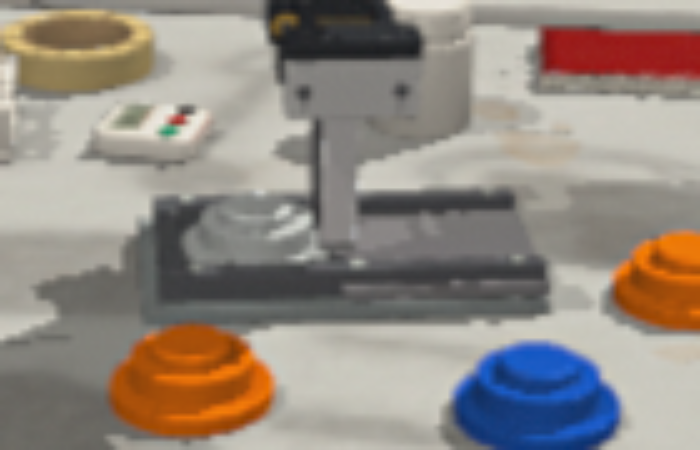

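It looks dropped: the adapter's top is lower and it no longer touches the finger. I'll back off, rise and check.

```bash
python3 -m jog '[[0.012,0,0,0,0,0,-0.15],[0.02,0,-0.04,0,0,0,0.3],[0.05,0,-0.09,0,0,0,1],[0.08,0,-0.14,0,0,0,1],[0.12,0,-0.17,0,0,0,1],[0.14,0,-0.19,0,0,0,1],[0.14,0,-0.19,0,0,0,1],[0.14,0,-0.19,0,0,0,1]]'
python3 - <<'E'
from h import *
import cv2
c=camera("side");cv2.imwrite("pics/s5.png",cv2.resize(c["image"][170:260,220:360,::-1],None,fx=5,fy=5))
c=camera("wrist");cv2.imwrite("pics/w5.png",c["image"][:,:,::-1]);np.savez("w5.npz",**c)
c=camera("top");cv2.imwrite("pics/t5.png",cv2.resize(c["image"][155:255,260:340,::-1],None,fx=6,fy=6));np.savez("t5.npz",**c)
E
```

```text
time_s: 5.9
ee_pos: [0.4279, -0.0727, 0.2122]
eef_rot: [-3.139, 0.005, -2.961]
force: [0.2, 0.7, 0.2]
grip_width: 0.0916
```

View pics/s5.png

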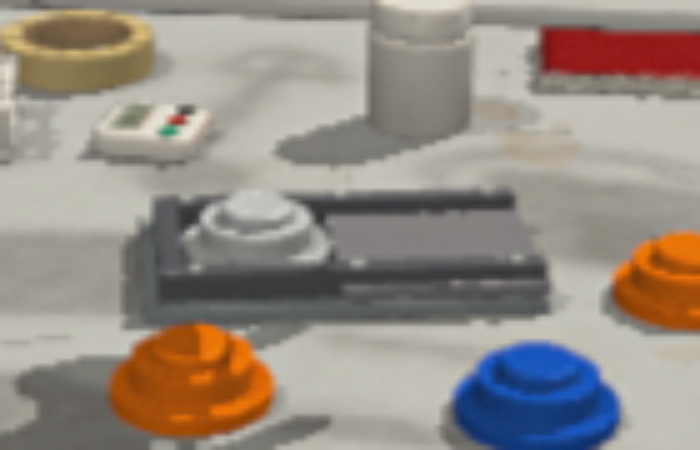

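View pics/t5.png

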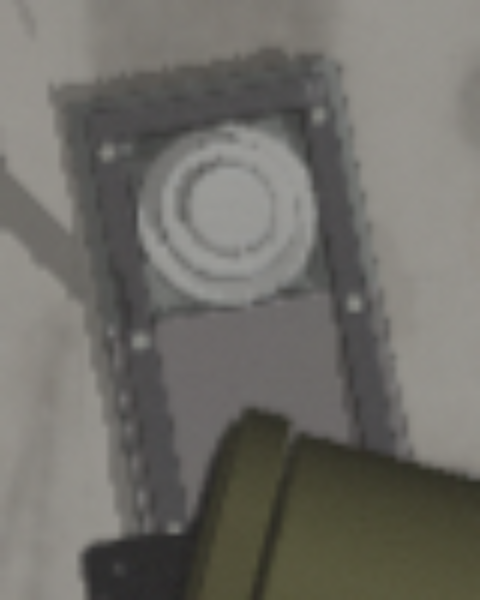

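View pics/w5.png

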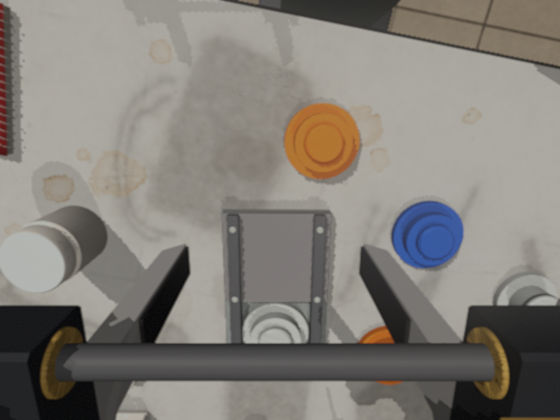

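```bash
python3 - <<'E'
from h import *
import cv2
c=dict(np.load("t5.npz"));f=lambda u,v,k,x0,y0:((u+.5)/k-.5+x0,(v+.5)/k-.5+y0)
for z in(.042,.05):print("top",ray(c,f(229,207.5,6,260,155),z))
s=camera("side")
i=s["image"][200:225,250:300,::-1];cv2.imwrite("pics/s5z.png",cv2.resize(i,None,fx=14,fy=14,interpolation=cv2.INTER_CUBIC))
for z in(.042,.05):print("side",ray(s,f(254,210,5,220,170),z))
E
```

```text
top [ 0.60711827 -0.0410884   0.042     ]
top [ 0.60586293 -0.04081407  0.05      ]
side [ 0.60628033 -0.02881349  0.042     ]
side [ 0.60425084 -0.00981729  0.05      ]
```

View pics/s5z.png

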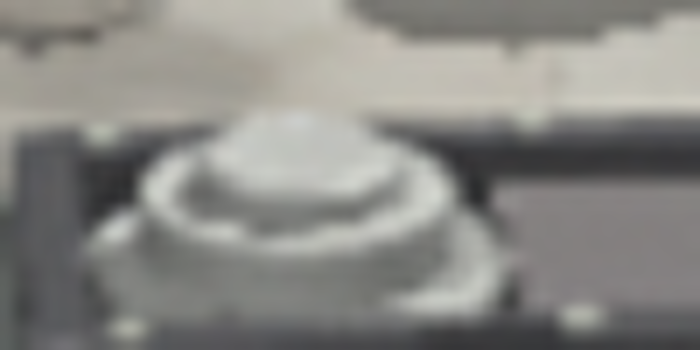

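Adapter top measures (0.607,-0.041) at z≈0.042, so it is home. It matches the spigot estimate within 1.5 mm, and the side view agrees with the 8 mm drop. Next is the cap.

```bash
python3 - <<'E'
from h import *
rel([.50,.251,.16],-2.963)
E
```

```text
shift rows/1000mm [-0.129   0.3052  0.0504]
turn share [-0.0005  0.0008  0.0016]
```

```bash
python3 -m jog '[[-0.02,0.04,0.01,0,0,0,1],[-0.129,0.305,0.05,0,0,0,1],[-0.129,0.305,0.05,0,0,0,1],[-0.129,0.305,0.05,0,0,0,1],[-0.129,0.305,0.05,0,0,0,1],[-0.129,0.305,0.05,0,0,0,1],[-0.129,0.305,0.05,0,0,0,1],[-0.129,0.305,0.05,0,0,0,1],[-0.129,0.305,0.05,0,0,0,1],[-0.129,0.305,0.05,0,0,0,1]]'
python3 - <<'E'
from h import *
import cv2
c=camera("wrist");cv2.imwrite("pics/w6.png",c["image"][:,:,::-1]);np.savez("w6.npz",**c)
c=camera("top");cv2.imwrite("pics/t6.png",c["image"][:,:,::-1])
E
```

```text
time_s: 7.1
ee_pos: [0.5, 0.2501, 0.1599]
eef_rot: [-3.141, 0.0, -2.961]
force: [-1.4, -1.4, 0.3]
grip_width: 0.0946
```

View pics/w6.png

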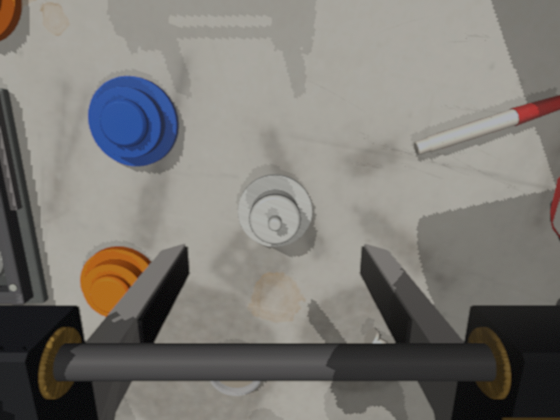

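```bash
python3 - <<'E'
from h import *
import cv2
c=dict(np.load("w6.npz"))
cv2.imwrite("pics/w6z.png",cv2.resize(c["image"][165:260,225:330,::-1],None,fx=6,fy=6,interpolation=cv2.INTER_CUBIC))
E
```

```text
(no output)
```

View pics/w6z.png

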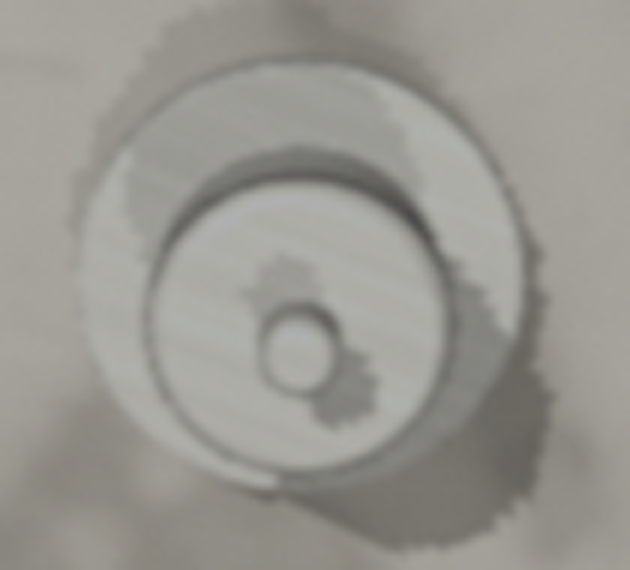

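```bash
python3 - <<'E'
from h import *
c=dict(np.load("w6.npz"));f=lambda u,v:((u+.5)/6-.5+225,(v+.5)/6-.5+165)
for n,p,z in(("hub",(297,326),.038),("nip",(298,352),.05),("fl",(301,276),.01)):print(n,ray(c,f(*p),z))
print(np.linalg.norm(ray(c,f(148,326),.038)-ray(c,f(446,326),.038)),np.linalg.norm(ray(c,f(80,276),.01)-ray(c,f(522,276),.01)))
rel([.5155,.2515,.014],-2.963)
E
```

```text
hub [0.51471998 0.25206803 0.038     ]
nip [0.51485625 0.25225801 0.05      ]
fl [0.51486719 0.25270698 0.01      ]
0.04436627589254663 0.07142975688606248
shift rows/1000mm [-0.0152 -0.001   0.1465]
turn share [-0.0005  0.0008  0.0007]
```

```bash
python3 -m jog '[[-0.015,-0.001,0.04,0,0,0,1],[-0.015,-0.001,0.08,0,0,0,1],[-0.015,-0.001,0.11,0,0,0,1],[-0.015,-0.001,0.13,0,0,0,1],[-0.015,-0.001,0.14,0,0,0,1],[-0.015,-0.001,0.146,0,0,0,1],[-0.015,-0.001,0.146,0,0,0,1],[-0.015,-0.001,0.146,0,0,0,1]]'
python3 - <<'E'
from h import *
import cv2
c=camera("wrist");cv2.imwrite("pics/w7.png",c["image"][:,:,::-1])
E
```

```text
time_s: 8.0
ee_pos: [0.5159, 0.2516, 0.0155]
eef_rot: [-3.141, 0.003, -2.962]
force: [0.2, -0.3, -0.4]
grip_width: 0.094
```

View pics/w7.png

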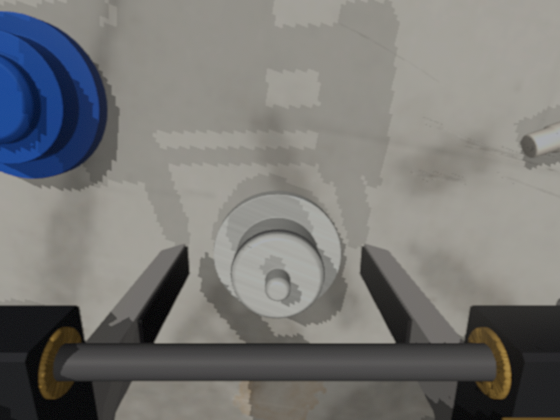

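The hub is centred between the fingers at about (277,270). Closing.

```bash
python3 -m jog '[[0,0,0,0,0,0,-0.3],[0,0,0,0,0,0,-1],[0,0,0,0,0,0,-1],[0,0,0,0,0,0,-1],[0,0,0,0,0,0,-1],[0,0,0,0,0,0,-1],[0,0,0,0,0,0,-1],[0,0,0,0,0,0,-1]]' 35
python3 -m jog '[[0,0,-0.01,0,0,0,-1],[0,0,-0.03,0,0,0,-1],[0,0,-0.06,0,0,0,-1],[0,0,-0.1,0,0,0,-1],[0,0,-0.12,0,0,0,-1],[0,0,-0.12,0,0,0,-1],[0,0,-0.12,0,0,0,-1]]' 35
python3 - <<'E'
from h import *
import cv2
c=camera("wrist");cv2.imwrite("pics/w8.png",c["image"][:,:,::-1]);np.savez("w8.npz",**c)
c=camera("side");cv2.imwrite("pics/s8.png",cv2.resize(c["image"][160:310,240:380,::-1],None,fx=4,fy=4))
rel([.6072,-.0408,.11],-2.963)
E
```

```text
time_s: 8.85
ee_pos: [0.5159, 0.2517, 0.0156]
eef_rot: [-3.141, 0.003, -2.962]
force: [0.2, 1.2, -1.0]
grip_width: 0.0457
time_s: 9.55
ee_pos: [0.5152, 0.2515, 0.1349]
eef_rot: [-3.141, 0.002, -2.962]
force: [-0.2, -0.2, -2.5]
grip_width: 0.0454
shift rows/1000mm [-0.0387 -0.304   0.0242]
turn share [-0.0006  0.0002  0.0007]
```

View pics/w8.png

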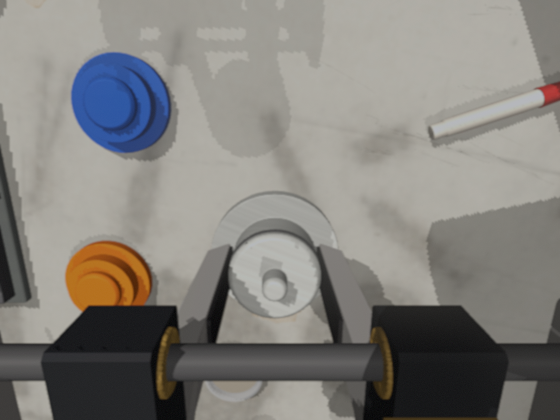

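View pics/s8.png

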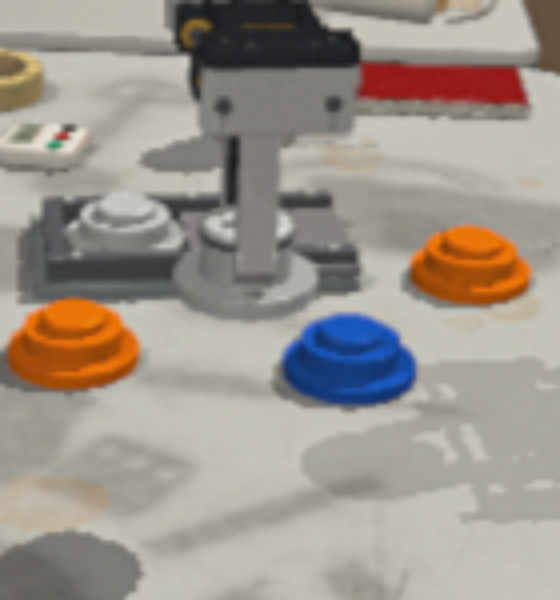

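```bash
python3 - <<'E'
from h import *
c=dict(np.load("w8.npz"))
tcp=np.array([.5152,.2515])
import cv2
cv2.imwrite("pics/w8z.png",cv2.resize(c["image"][180:330,200:350,::-1],None,fx=4,fy=4,interpolation=cv2.INTER_CUBIC))
z=.038+.1349-.0156
for p in((275,274.5),):
    d=ray(c,p,z)[:2]-tcp;print(d, "tool x",d@[np.cos(-2.962),np.sin(-2.962)],"y",d@[np.sin(-2.962),-np.cos(-2.962)])
d=ray(c,(273.5,289),z+.012)[:2]-tcp;print(d)
c=dict(np.load("w1.npz"));print("spigot wrist",ray(c,(275.4,339.5),.018),"adtop",ray(c,(275.9,270.9),.05))
E
```

```text
[-0.00166604 -0.00033178] tool x 0.001698511137208123 y -2.8845284211271107e-05
[-0.0002258  -0.00078379]
spigot wrist [ 0.60611579 -0.03939404  0.018     ] adtop [ 0.50823993 -0.05690015  0.05      ]
```

View pics/w8z.png

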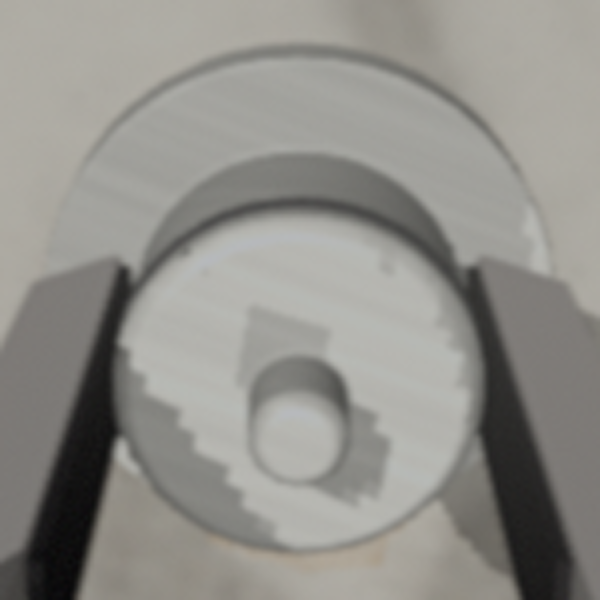

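```bash
python3 - <<'E'
from h import *
rel([.6075,-.0403,.085],-2.963)
E
python3 -m jog '[[-0.004,-0.03,0,0,0,0,-1],[-0.01,-0.07,0,0,0,0,-1],[-0.015,-0.11,0,0,0,0,-1],[-0.02,-0.15,0,0,0,0,-1],[-0.025,-0.19,0,0,0,0,-1],[-0.03,-0.23,0,0,0,0,-1],[-0.035,-0.265,0,0,0,0,-1],[-0.038,-0.29,0.01,0,0,0,-1],[-0.039,-0.3035,0.025,0,0,0,-1],[-0.039,-0.3035,0.04,0,0,0,-1],[-0.039,-0.3035,0.05,0,0,0,-1],[-0.039,-0.3035,0.05,0,0,0,-1],[-0.039,-0.3035,0.05,0,0,0,-1]]' 35
python3 - <<'E'
from h import *
import cv2
c=camera("side");cv2.imwrite("pics/s9.png",cv2.resize(c["image"][150:260,220:340,::-1],None,fx=5,fy=5))
rel([.6075,-.0403,.065],-2.963)
E
```

```text
shift rows/1000mm [-0.0391 -0.3035  0.0492]
turn share [-0.0006  0.0002  0.0007]
time_s: 10.95
ee_pos: [0.6074, -0.0392, 0.0842]
eef_rot: [-3.141, 0.0, -2.961]
force: [-0.1, 0.2, -2.7]
grip_width: 0.0453
shift rows/1000mm [ 0.0003 -0.0008  0.0197]
turn share [-0.0007  0.0007  0.0014]
```

View pics/s9.png

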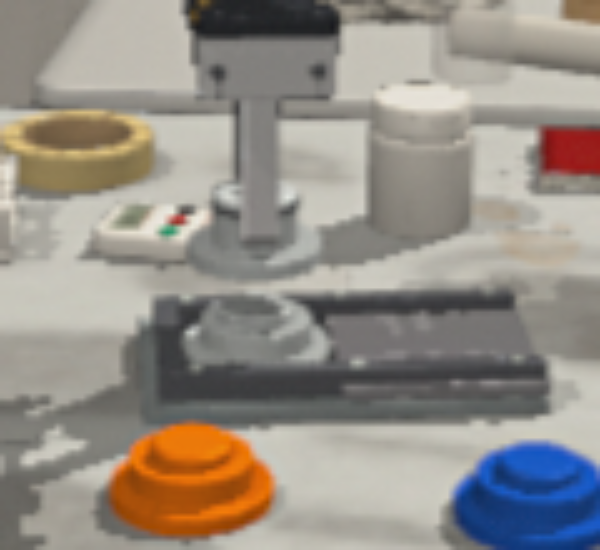

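The side view shows the cap flange centred at x≈255 above the adapter's flange and hub at about 257, so they are aligned within 0.5 px. Lowering.

```bash
python3 -m jog '[[0,-0.001,0.01,0,0,0,-1],[0,-0.001,0.018,0,0,0,-1],[0,-0.001,0.023,0,0,0,-1],[0,-0.001,0.026,0,0,0,-1],[0,-0.001,0.028,0,0,0,-1],[0,-0.001,0.028,0,0,0,-1]]'
python3 -m jog '[[0,0,0.0015,0,0,0,-1],[0,0,0.003,0,0,0,-1],[0,0,0.003,0,0,0,-1]]'
```

```text
time_s: 11.6
ee_pos: [0.6078, -0.0404, 0.0565]
eef_rot: [-3.141, 0.001, -2.961]
force: [0.3, 0.4, -3.3]
grip_width: 0.0454
time_s: 11.9
ee_pos: [0.6077, -0.0404, 0.0534]
eef_rot: [-3.141, 0.0, -2.961]
force: [-0.5, 0.8, -2.5]
grip_width: 0.0454
```

```bash
python3 -m jog '[[0,0,0.001,0,0,0,-1],[0,0,0.002,0,0,0,-1],[0,0,0.003,0,0,0,-1],[0,0,0.003,0,0,0,-1]]'
python3 -m jog '[[0,0,0.0007,0,0,0,-1],[0,0,0.0007,0,0,0,-1]]'
```

```text
time_s: 12.3
ee_pos: [0.6076, -0.0404, 0.0502]
eef_rot: [-3.141, 0.0, -2.961]
force: [-0.1, 0.6, -1.5]
grip_width: 0.0455
time_s: 12.5
ee_pos: [0.6076, -0.0404, 0.0496]
eef_rot: [-3.141, 0.0, -2.961]
force: [-2.3, -0.3, 0.4]
grip_width: 0.0455
```

```bash
python3 -m jog '[[0,0,0.0005,0,0,0,-1],[0,0,0.0005,0,0,0,-1]]'
python3 - <<'E'
from h import *
import cv2
c=camera("side");cv2.imwrite("pics/s10.png",cv2.resize(c["image"][150:260,220:340,::-1],None,fx=5,fy=5))
E
```

```text
time_s: 12.7
ee_pos: [0.6076, -0.0404, 0.0496]
eef_rot: [-3.141, 0.0, -2.961]
force: [-4.2, -0.2, 5.5]
grip_width: 0.0454
```

View pics/s10.png

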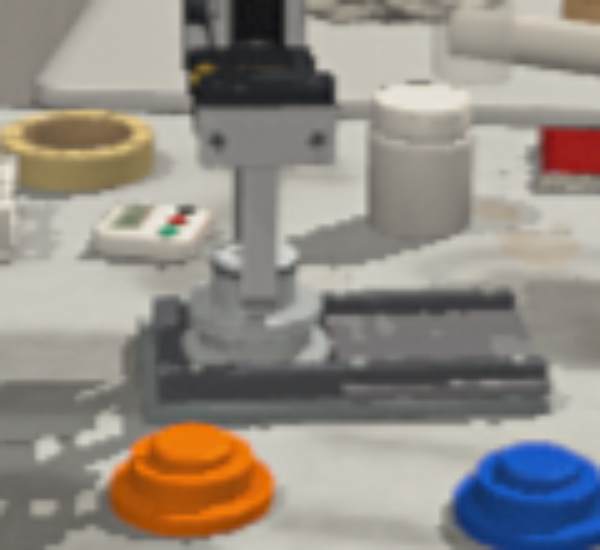

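Contact came exactly at the predicted TCP height of 0.0496, and the side view shows the cap flush on the hub. Releasing and retreating.

```bash
python3 -m jog '[[0,0,0,0,0,0,0.2],[0,0,0,0,0,0,0.6],[0,0,0,0,0,0,0.9],[0,0,0,0,0,0,0.9],[0,0,-0.03,0,0,0,0.9],[0,0,-0.07,0,0,0,0.9],[0.02,0,-0.11,0,0,0,0.9],[0.06,0,-0.14,0,0,0,0.9],[0.1,0,-0.15,0,0,0,0.9],[0.15,0,-0.15,0,0,0,0.9],[0.2,0,-0.15,0,0,0,0.9],[0.2,0,-0.15,0,0,0,0.9],[0.2,0,-0.15,0,0,0,0.9]]'
python3 - <<'E'
from h import *
import cv2
c=camera("side");cv2.imwrite("pics/s11.png",cv2.resize(c["image"][150:260,220:340,::-1],None,fx=5,fy=5))
c=camera("top");cv2.imwrite("pics/t11.png",c["image"][:,:,::-1]);cv2.imwrite("pics/t11z.png",cv2.resize(c["image"][155:255,260:340,::-1],None,fx=6,fy=6,interpolation=cv2.INTER_CUBIC))
E
```

```text
time_s: 14.05
ee_pos: [0.4109, -0.0765, 0.2002]
eef_rot: [-3.14, 0.002, -2.962]
force: [0.4, 0.0, 0.8]
grip_width: 0.0891
```

View pics/s11.png

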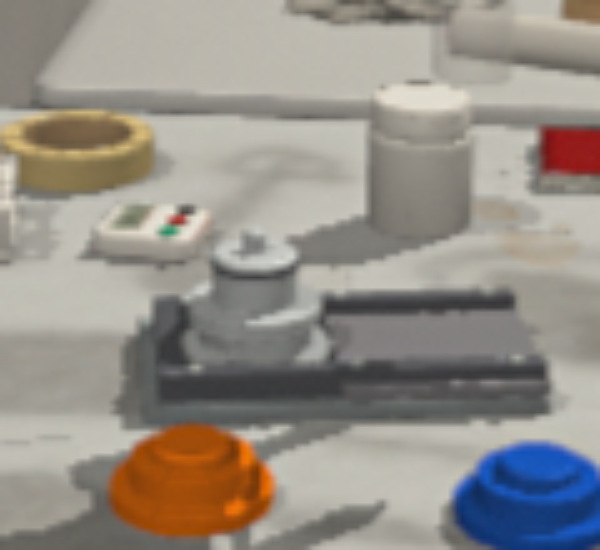

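View pics/t11z.png

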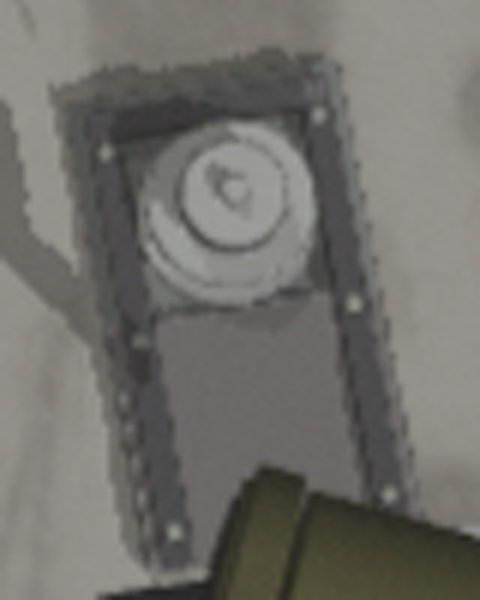

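View pics/t11.png

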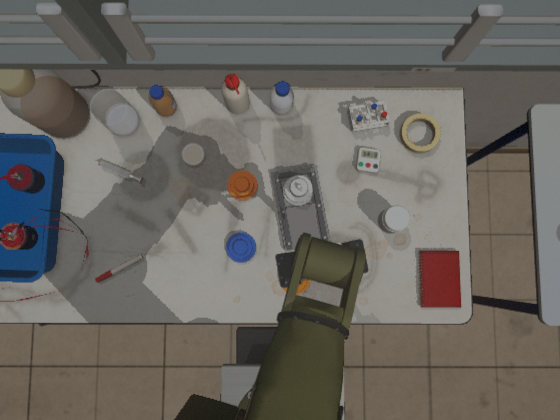

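The cap is upright and flush on the adapter, with its hub top at about (235,193)/6 in the top view. The jar, timer and petri dish are unmoved at (396,219), (369,160) and (193,154). One last number check, then I'll hand in.

```bash
python3 - <<'E'
from h import *
from station import ctrl
c=camera("top");print(ray(c,((235.5)/6-.5+260,(193.5)/6-.5+155),.072))
print(status.get_obs()["time_s"]);print(ctrl.hand_in())
E
```

```text
[ 0.60865553 -0.04262255  0.072     ]
14.2
the job is handed in; nothing more can be done
None
```

The job is done and handed in at 14.2 s. I pushed the wide part along the deck with both fingertips behind its flange until it dropped over the bed spigot. Then I gripped the end cap by its hub, lowered it onto the top spigot, released it and backed the arm away.

**Wide part:**
- Its top measured about (0.607, -0.041) from the top camera, within 1.5 mm of my spigot estimate.
- The side view agreed with the 8 mm drop, so I took it as home before fetching the cap.

**End cap:**
- It slid over the spigot with little force. Contact came at the expected tool height of 0.0496 m, with about 5 N upward, and it looked flush and upright from the side.
- In the last picture its hub top measured (0.6087, -0.0426). That is about 2 mm from the wide part's estimate, near the cameras' own error. The 1.5 mm play in the recess also bounds it.

**Bystanders:** the jar, timer and petri dish are at the same pixels as at the start.

**Disagreement:** positions from the side camera ran 6–12 mm off the top camera in y. I used the side view only for height and alignment, and relied on the top and wrist cameras for position.

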